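# Put the volume knob back on the living-room speaker

## Task

The volume knob of the white speaker was pulled off for dusting and lies on the brass-rimmed tray. Push the brass knob with the black bar onto the flat spindle on top of the speaker, turned so that its slot takes the spindle and it drops fully home, and let go of it. Leave the lamp finial and the drawer pull where they are on the tray.

Things in the scene. Friction and masses are not known exactly. Their poses are not given: they have to be found in the camera images.
- volume_knob: Loose round brass knob, 52 mm across, 38 mm high, 0.12 kg, upright on the tray; black bar 46 x 8 mm across its flat top. Slot in the underside 40 mm long, 16 wide, 26 deep, straight below the bar and parallel to it. Origin: centre of the underside; x along bar and slot, z up. Half a turn is the same. Grip round the side at any yaw, best 28 mm above the underside.
- spindle (a point): Fixed flat brass blade, 30 mm long, 10 thick, 22 tall, round-tipped, upright on a black disc (84 mm across) on a white speaker 120 x 200 x 64 mm. Point: middle of the blade's foot on the disc, where the knob's underside rests when home; x along the blade (square to the speaker's long side), z up. 3 to 5 mm play in the slot; enters when bar and blade are parallel within 10 degrees.
- lamp_finial: Bystander: loose brass lamp finial with a pointed top, no bar, 38 mm across the foot, 52 mm high. Origin: centre of the underside. Finial, drawer pull and volume knob stand upright in one row, any order, about 100 mm apart along the tray (150 x 330 mm, floor 3 mm thick, rim 8 mm high).
- drawer_pull: Bystander: loose white ceramic mushroom-shaped drawer pull, 42 mm across, 33 mm high, standing on the tray. Origin: centre of the underside.
Not all that is in view belongs to the job. There is more than one size of the part that bears spindle; the job needs the smallest.

How it is judged:
At the end, for the whole second after the job is handed in: The volume knob sits on the spindle: its underside within 5 mm of the disc, within 10 mm of the spindle's axis, bar parallel to the blade to within 20 degrees (either way round), upright to within 8 degrees and at rest (horizontal distance between volume_knob and spindle below 0.01 m and z of volume_knob in the frame of spindle between -0.005 and 0.005 m and angle between the x axis of volume_knob and the x axis of spindle, either way round below 0.35 rad and angle between volume_knob's own z axis and vertical below 0.15 rad and linear speed of volume_knob below 0.02 m/s); the robot touches nothing.
It fails at once if the lamp finial was moved more than 30 mm (distance of lamp_finial from where it was at the start of the episode above 0.03 m).
It fails at once if the drawer pull was moved more than 30 mm (distance of drawer_pull from where it was at the start of the episode above 0.03 m).
It also fails if it takes over 42 s, if anything falls off the work surface, if the arm or the gripper's body presses on something with over 40 N, if the wrist force passes 120 N, or if a joint passes its speed limit or range.

## Robot

A 7-joint arm with a two-finger parallel gripper is mounted at the origin on the work surface. World frame = base frame: x ahead of the robot, y to its left, z up, the work surface at z = 0. Lengths are in m, angles in rad, forces in N, time in s.
With the tool pointing down it reaches from about 0.4 to 0.85 m from the base axis. Payload 6.9 kg.
Tool frame: the origin (TCP) lies midway between the tips of the shut fingers; the grasp point (between the pads) lies behind it (ctrl.pinch_z is the z of the grasp point in the tool frame, in m); z points along the fingers, y is the line along which they close (so a half turn about z gives the same grasp; the last joint's range is limited). The gripper opens to 85 mm and grips with 20 to 120 N. Pads are 22 mm wide; open, the fingers measure 114 mm over their backs; the gripper's body (76 mm by 85 mm) begins 54 mm behind the grasp point. The pads swing forward as they close: fully open they stand 13 mm farther back than shut.
Start: joints at [-1.21, 0.507, -0.238, 1.5, 0.126, 1.149, -0.155], TCP at [0.158, 0.605, 0.231] pointing down, gripper open.
Joint ranges: [-3.08, 3.08], [-0.24, 2.05], [-1.43, 1.35], [0, 2.5], [-1.52, 4.66], [0.17, 1.96], [-2.89, 2.89]. Speed limits (rad/s): [2.39, 2.39, 3.14, 3.14, 3.14, 3.14, 3.14].

## Interface

Orientations are given as a unit quaternion [w, x, y, z].
In Python, from station import ctrl, get_state, vision, ticket, models gives the robot as it stands. Calls block until the motion is done:
- ctrl.movep(position, orientation): joint-space move of the TCP to a pose.
- ctrl.movel(position, frame=None, max_speed=0.15): straight line of the TCP; frame=None keeps the orientation; max_speed is the mean speed in m/s.
- ctrl.set_joints(angles): joint-space move.
- ctrl.ungrasp() and ctrl.close_gripper(force=None): open the fingers fully, or close them until they stop; force is the grip in N (None keeps the last).
- ctrl.pause(seconds).
- ctrl.ik(position, orientation): joint angles nearest the present ones, or None.
- get_state(): the state.
- vision.grab_frame(name): name is "scene" or "top"; returns (picture, depth): 420x560x3 uint8, blue, green, red; 420x560 float32, m along the optical axis (not along the pixel's ray), 0 where there is no reading.
- vision.camera_info(name): a dict with "mtx" (3x3 intrinsics, pixels), "R" (3x3) and "t" (3): a world point X has camera coordinates R X + t. Camera axes: x right, y down, z forward; pixel columns grow to the right and rows downward; lengths in m; the calibration is good to about 2 mm. A picture is of the moment at which its call begins. camera_info takes no time and is no camera call.
A pose or a line that the arm cannot do raises ctrl.Unreachable and nothing moves.
- ticket.close_job(): hands the job in; it is judged then, once.
Trained networks look in the newest picture that a camera, given by its name, has taken for a name from the list of things; names that differ only in an ending like _2 or _b are one class to them, and where a whole thing is asked for, a point or a joint stands for the part that bears it (a point fixed in the world has none). Each returns a list of dicts, best first, with "p" (0 to 1); they miss things now and then, are a little off and sometimes report something else, mostly with a low value. They report only what shows in the picture. A call takes as long as a camera call. They do not tell look-alikes from the thing itself.
- models.recognise(camera, target): "point" ([column, row] in pixels, amid what is visible of it).
- models.masks_of(camera, target): "mask" (420x560 bool, what is visible of it) and "point" ([column, row] in pixels, amid what is visible of it).
The state is a dict: "time": time; "qpos": joint angles; "qd": joint speeds; "tau": joint torques, N m; "tcp_pos": TCP position; "eef_rot": TCP orientation; "contact_force": force on the tool from outside, world axes, zero at the start; "wrist_torque": the same for the moment, N m; "width": finger opening in m; "gripper_force": force on a finger pad.
Only numpy, scipy, OpenCV 4.12 (cv2) and the standard library are available. Lean on these libraries where they do the work, as an engineer would, in place of code of your own. Each camera call takes 0.05 s, during which the arm holds its last target. There are 200 camera calls.

## Working session

There is one attempt and no reset: what is moved stays moved. The work goes in short steps, each a Python script; the robot and the scene stay as the last script left them, time stands still between calls to the robot, and variables do not carry over. Pictures are saved under pics/ and viewed, at most 10 in all, crops included, and the job is handed in when it is done.

```bash
mkdir -p pics
cat > h.py <<'E'
import numpy as np, cv2
from station import ctrl,get_state,vision,ticket,models
def cloud(cam,depth):
    c=vision.camera_info(cam);K,R,t=map(np.array,(c["mtx"],c["R"],c["t"]))
    v,u=np.indices(depth.shape)
    P=np.stack([(u-K[0,2])/K[0,0]*depth,(v-K[1,2])/K[1,1]*depth,depth],-1)
    return (P-t.ravel())@R
E
python3 - <<'E'
from h import *
for cam in("top","scene"):
    im,d=vision.grab_frame(cam);cv2.imwrite(f"pics/{cam}0.png",im);np.savez(f"{cam}0.npz",im=im,d=d)
    W=cloud(cam,d)
    for n in("volume_knob","spindle","lamp_finial","drawer_pull"):
        for m in models.masks_of(cam,n):
            k=m["mask"]&(d>0);p=W[k]
            print(cam,n,round(m["p"],2),np.round(m["point"]),k.sum(),np.round(np.median(p,0),3) if len(p) else"",np.round(np.percentile(p,[2,98],axis=0),3).tolist() if len(p) else "")
s=get_state();print(s["time"],s["tcp_pos"],s["eef_rot"],ctrl.pinch_z)
E
```

```text
top volume_knob 0.83 [390. 180.] 247 [ 0.483 -0.226  0.041] [[0.462, -0.251, 0.012], [0.508, -0.205, 0.049]]
top spindle 0.63 [222. 255.] 2788 [0.241 0.281 0.085] [[0.163, 0.195, 0.068], [0.308, 0.468, 0.094]]
top spindle 0.61 [142. 167.] 5046 [0.507 0.541 0.085] [[0.391, 0.412, 0.037], [0.63, 0.671, 0.095]]
top spindle 0.58 [256. 171.] 2681 [0.512 0.19  0.062] [[0.438, 0.093, 0.006], [0.593, 0.286, 0.072]]
top lamp_finial 0.53 [423. 186.] 129 [ 0.473 -0.329  0.042] [[0.461, -0.346, 0.007], [0.491, -0.318, 0.057]]
top drawer_pull 0.62 [355. 180.] 127 [ 0.49  -0.126  0.034] [[0.474, -0.143, 0.024], [0.508, -0.108, 0.04]]
scene volume_knob 0.8 [144. 270.] 509 [ 0.495 -0.227  0.039] [[0.463, -0.252, 0.005], [0.512, -0.205, 0.044]]
scene spindle 0.95 [456. 221.] 7202 [0.542 0.517 0.083] [[0.41, 0.403, 0.027], [0.652, 0.665, 0.1]]
scene spindle 0.93 [338. 146.] 5435 [0.239 0.319 0.082] [[0.12, 0.192, 0.022], [0.318, 0.467, 0.094]]
scene spindle 0.73 [318. 249.] 4268 [0.536 0.182 0.06 ] [[0.452, 0.088, 0.021], [0.604, 0.286, 0.068]]
scene lamp_finial 0.66 [101. 275.] 289 [ 0.484 -0.331  0.032] [[0.468, -0.35, 0.004], [0.495, -0.318, 0.054]]
scene drawer_pull 0.63 [186. 263.] 249 [ 0.497 -0.126  0.032] [[0.475, -0.145, 0.003], [0.511, -0.109, 0.037]]
0.5 [0.15755556 0.60477596 0.23124321] [ 1.54574050e-05  1.27044512e-01  9.91897015e-01 -5.29858952e-05] -0.0187
```

Run:
```python
from h import *
t=np.load("top0.npz")["im"];s=np.load("scene0.npz")["im"]
a=cv2.resize(t[120:240,200:440],None,fx=3.3,fy=2.4*3.3/2.4)
cv2.imwrite("pics/topcrop.png",cv2.resize(a,(800,400)))
```

```text
(no output)
```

View pics/topcrop.png

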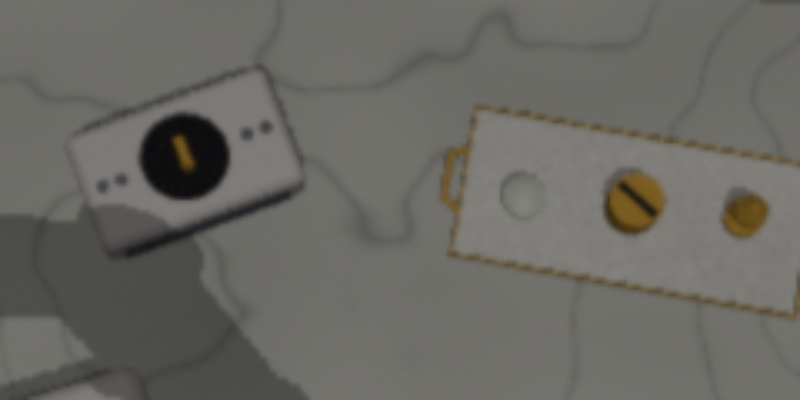

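View pics/scene0.png

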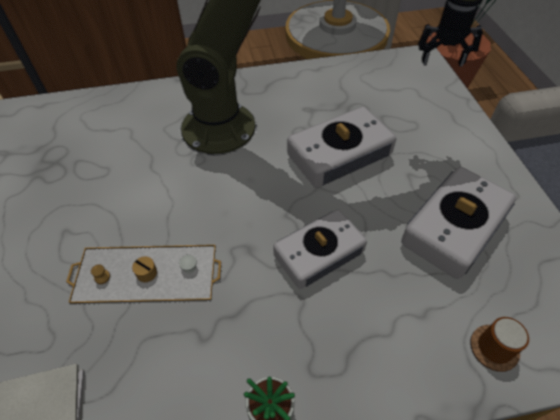

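The top crop shows the smallest speaker with its blade at crop (183,153), which is full-picture (255,166). On the tray the order is pull (522,195), barred knob (633,202), finial (745,213). The scene view confirms the smallest of the three speakers is at (320,240). Next I'll fit the exact poses.

```bash
cat > fit.py <<'E'
from h import *
def axis(p):
    c=p.mean(0);w,v=np.linalg.eigh(np.cov((p-c).T));return np.round(c,4),round(float(np.degrees(np.arctan2(v[1,1],v[0,1])))%180,1),np.round(np.sqrt(w[::-1]*12),3)
def plane(cam,d,z):  # every pixel's ray cut with plane z
    W=cloud(cam,np.ones_like(d));c=vision.camera_info(cam);o=-np.array(c["R"]).T@np.array(c["t"]).ravel()
    r=W-o;return o+r*((z-o[2])/r[...,2])[...,None]
def knob(cam,im,d,c,z):
    P=plane(cam,d,z)[...,:2];g=im.max(2).astype(float);r=np.hypot(*(np.moveaxis(P-c,-1,0)))
    hsv=cv2.cvtColor(im,cv2.COLOR_BGR2HSV);W=cloud(cam,d)
    top=(r<.035)&(abs(W[...,2]-z)<.006)
    print(cam,"knob top",top.sum(),cv2.minEnclosingCircle(P[top].astype(np.float32)),P[top].mean(0))
    bar=top&(g<65)&(np.hypot(*(np.moveaxis(P-P[top].mean(0),-1,0)))<.024);print(" bar",bar.sum(),axis(P[bar]))
E
python3 - <<'E'
from fit import *
for cam in("top","scene"):
    f=np.load(cam+"0.npz");im,d=f["im"],f["d"];W=cloud(cam,d);hsv=cv2.cvtColor(im,cv2.COLOR_BGR2HSV)
    knob(cam,im,d,np.array([.485,-.227]),.041)
    near=np.hypot(W[...,0]-.52,W[...,1]-.19)<.14
    top=near&(abs(W[...,2]-.066)<.006)
    P=plane(cam,d,.064)[...,:2]
    r=cv2.minAreaRect((P[top]*1000).astype(np.float32));print(cam,"speaker",r,np.median(W[...,2][top]))
    disc=top&(im.max(2)<50)&(hsv[...,2]<50)
    D=plane(cam,d,.066)[...,:2][disc];e=cv2.fitEllipse(cv2.convexHull((D*1000).astype(np.float32)));print(" disc",disc.sum(),e)
    bl=near&(W[...,2]>.06)&(hsv[...,1]>110)&(hsv[...,2]>60)
    B=plane(cam,d,.086)[...,:2][bl];print(" blade",bl.sum(),axis(B),"cloud",axis(W[bl][:,:2]),np.percentile(W[bl][:,2],[5,50,95]))
E
```

```text
top knob top 194 ((0.4853178560733795, -0.22856171429157257), 0.02708604745566845) [ 0.48567957 -0.22888486]
 bar 24 (array([ 0.4865, -0.2314]), 46.7, array([0.044, 0.006]))
top speaker ((518.2617797851562, 189.85546875), (120.34172821044922, 195.66915893554688), 21.997783660888672) 0.06383280692640417
 disc 411 ((500.2495422363281, 197.354248046875), (79.37798309326172, 127.5331802368164), 67.85929870605469)
 blade 38 (array([0.5168, 0.1898]), 21.1, array([0.032, 0.011])) cloud (array([0.518, 0.19 ]), 21.2, array([0.03 , 0.011])) [0.06512752 0.08317494 0.08872301]
scene knob top 348 ((0.48859599232673645, -0.2293579876422882), 0.027689972892403603) [ 0.48806846 -0.22948056]
 bar 40 (array([ 0.4865, -0.2291]), 46.4, array([0.044, 0.006]))
scene speaker ((523.0704956054688, 188.6883544921875), (113.51935577392578, 193.14730834960938), 21.067310333251953) 0.061850680341255
 disc 627 ((521.911865234375, 189.77647399902344), (77.46039581298828, 77.73028564453125), 26.460529327392578)
 blade 74 (array([0.5247, 0.1894]), 15.4, array([0.034, 0.014])) cloud (array([0.5202, 0.1911]), 7.8, array([0.035, 0.018])) [0.06248936 0.08115124 0.0856883 ]
```

```bash
cat >> h.py <<'E'
def down(a):
    p=np.radians(a+90)/2;return [0,float(np.cos(p)),float(np.sin(p)),0]
K=np.array([.487,-.229]);S=np.array([.5195,.1895]);TURN=-25.0
E
python3 - <<'E'
from h import *
for a in(-5,175,-15,5):
    for p in([*K,.16],[*K,.010],):print(a,np.round(ctrl.ik(p,down(a)) if ctrl.ik(p,down(a)) is not None else np.nan,2))
    for p in([*S,.16],[*S,.074]):print(" place",a,np.round(ctrl.ik(p,down(a+TURN)) if ctrl.ik(p,down(a+TURN)) is not None else np.nan,2))
E
```

```text
-5 [-0.2   0.63  0.98  1.84 -0.61  1.01  0.95]
-5 [ 0.13  0.7   0.42  1.98 -0.51  0.57  0.81]
 place -5 [-0.62  0.48  0.33  1.8  -0.2   0.89 -0.72]
 place -5 [-0.58  0.59  0.29  1.89 -0.25  0.69 -0.67]
175 [-0.27  0.71  1.15  1.84 -0.73  1.09 -2.06]
175 [-0.23  0.99  1.15  1.99 -1.13  1.01 -1.72]
 place 175 [-0.1   0.49 -0.44  1.79  0.25  0.92  1.97]
 place 175 [-0.1   0.6  -0.45  1.89  0.38  0.74  1.85]
-15 [-0.21  0.64  1.01  1.84 -0.63  1.02  0.8 ]
-15 [ 0.12  0.7   0.43  1.98 -0.52  0.57  0.64]
 place -15 [-0.63  0.49  0.36  1.8  -0.21  0.89 -0.87]
 place -15 [-0.61  0.6   0.33  1.89 -0.28  0.7  -0.81]
5 [-0.18  0.61  0.94  1.84 -0.58  0.99  1.09]
5 [ 0.12  0.7   0.42  1.98 -0.51  0.57  0.99]
 place 5 [-0.59  0.48  0.29  1.8  -0.17  0.89 -0.57]
 place 5 [-0.56  0.59  0.25  1.89 -0.22  0.69 -0.53]
```

Run:
```python
from h import *
def st(l):
    s=get_state();print(l,round(s["time"],2),np.round(s["tcp_pos"],4),np.round(s["contact_force"],1),round(s["width"],4),round(s["gripper_force"],1) if np.isscalar(s["gripper_force"]) else s["gripper_force"])
ctrl.movep([*K,.15],down(-5));st("above")
ctrl.movel([*K,.010],max_speed=.12);st("low")
ctrl.close_gripper(50);st("closed")
ctrl.movel([*K,.14],max_speed=.12);st("up")
ctrl.movep([*S,.15],down(-5+TURN));st("over spindle")
im,d=vision.grab_frame("scene");np.savez("scene1.npz",im=im,d=d)
im2,_=vision.grab_frame("top")
a=cv2.resize(im[130:290,220:420],(600,480));b=cv2.resize(im2[110:230,190:430],(200,100))
cv2.imwrite("pics/hold.png",a)
```

```text
above 3.65 [ 0.4875 -0.2282  0.1499] [-0.5 -0.  -0.3] 0.0855 0.0
low 4.97 [ 0.4873 -0.2293  0.0106] [-0.5 -0.1  0.6] 0.0854 0.0
closed 5.38 [ 0.4872 -0.229   0.0108] [-0.6 -0.2  6.5] 0.0511 51.4
up 6.62 [ 0.4867 -0.2286  0.1393] [-0.5 -0.6 -1.2] 0.0509 52.1
over spindle 8.17 [0.5198 0.1881 0.1502] [ 0.1 -0.6 -1. ] 0.0506 52.1
```

View pics/hold.png

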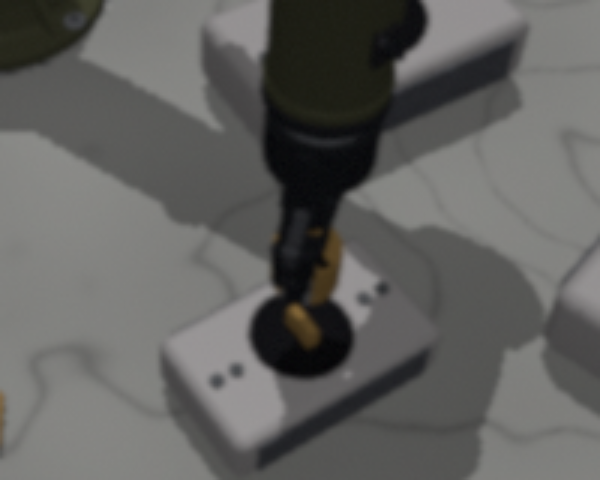

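The knob is in the fingers above the spindle (blade at crop (302,325)). The front finger hides the bar, so I'll check the knob's tilt from depth.

Run:
```python
from fit import *
f=np.load("scene1.npz");im,d=f["im"],f["d"];W=cloud("scene",d);hsv=cv2.cvtColor(im,cv2.COLOR_BGR2HSV)
k=(hsv[...,1]>100)&(hsv[...,2]>60)&(W[...,2]>.12)&(W[...,2]<.22)&(np.hypot(W[...,0]-.52,W[...,1]-.19)<.06)
ys,xs=np.nonzero(k);print(k.sum(),np.percentile(W[k],[2,25,50,75,98],axis=0).round(3))
for y in sorted(set(ys)):
    m=ys==y;p=W[y,xs[m]];print(y,xs[m].min(),xs[m].max(),p[0].round(3),p[len(p)//2].round(3),p[-1].round(3))
cv2.imwrite("pics/hold2.png",cv2.resize(cv2.convertScaleAbs(im[195:250,290:350],alpha=1.8),(600,550),interpolation=cv2.INTER_CUBIC))
```

```text
106 [[0.514 0.186 0.145]
 [0.531 0.192 0.161]
 [0.542 0.199 0.176]
 [0.545 0.203 0.179]
 [0.547 0.209 0.181]]
207 330 331 [0.511 0.207 0.179] [0.513 0.209 0.18 ] [0.513 0.209 0.18 ]
208 330 331 [0.514 0.207 0.178] [0.514 0.209 0.178] [0.514 0.209 0.178]
209 330 332 [0.518 0.205 0.18 ] [0.518 0.208 0.18 ] [0.519 0.21  0.181]
210 330 332 [0.52  0.205 0.18 ] [0.52  0.207 0.18 ] [0.521 0.209 0.179]
211 329 333 [0.522 0.202 0.18 ] [0.524 0.206 0.181] [0.523 0.211 0.178]
212 329 332 [0.524 0.202 0.179] [0.524 0.206 0.178] [0.526 0.208 0.179]
213 328 332 [0.527 0.198 0.18 ] [0.527 0.203 0.179] [0.53  0.206 0.181]
214 328 332 [0.528 0.198 0.178] [0.531 0.202 0.181] [0.533 0.206 0.182]
215 328 332 [0.532 0.197 0.179] [0.534 0.201 0.181] [0.534 0.205 0.18 ]
216 329 332 [0.534 0.199 0.179] [0.534 0.203 0.177] [0.536 0.205 0.18 ]
217 330 332 [0.537 0.2   0.178] [0.538 0.202 0.18 ] [0.539 0.204 0.18 ]
218 331 332 [0.54  0.201 0.179] [0.54  0.204 0.177] [0.54  0.204 0.177]
219 329 331 [0.543 0.196 0.18 ] [0.541 0.199 0.177] [0.541 0.201 0.176]
220 326 331 [0.544 0.19  0.179] [0.545 0.196 0.18 ] [0.54  0.202 0.171]
221 326 331 [0.546 0.189 0.179] [0.544 0.196 0.175] [0.54  0.203 0.167]
222 326 331 [0.546 0.189 0.176] [0.544 0.197 0.17 ] [0.539 0.203 0.162]
223 325 331 [0.546 0.187 0.173] [0.543 0.195 0.166] [0.541 0.203 0.161]
224 325 330 [0.545 0.188 0.167] [0.544 0.195 0.163] [0.542 0.201 0.159]
225 325 330 [0.547 0.187 0.166] [0.543 0.196 0.158] [0.539 0.202 0.152]
226 325 329 [0.545 0.189 0.159] [0.547 0.192 0.161] [0.544 0.198 0.155]
227 324 329 [0.546 0.186 0.157] [0.543 0.194 0.152] [0.541 0.2   0.147]
228 324 328 [0.546 0.186 0.155] [0.545 0.191 0.152] [0.543 0.197 0.147]
229 324 327 [0.546 0.187 0.151] [0.546 0.191 0.149] [0.543 0.195 0.143]
230 324 325 [0.545 0.187 0.145] [0.546 0.189 0.145] [0.546 0.189 0.145]
231 319 319 [0.557 0.172 0.162] [0.557 0.172 0.162] [0.557 0.172 0.162]
```

View pics/hold2.png

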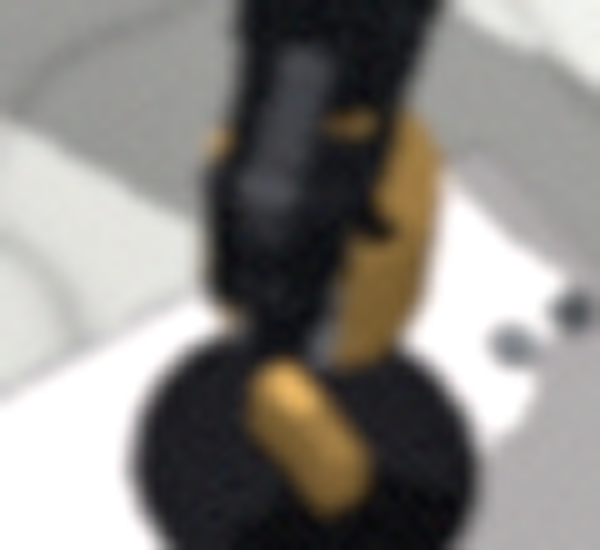

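The top is level at z≈0.180, so the knob is upright. The bar's end shows at crop (380,225), about along the blade. Now I'll lower it while watching the force.

Run:
```python
from h import *
ctrl.pause(.2)
f0=np.array(get_state()["contact_force"])
ctrl.movel([*S,.102],max_speed=.1)
z=.102
while z>.0745:
    z-=.003;ctrl.movel([*S,z],max_speed=.04)
    s=get_state();f=np.array(s["contact_force"])-f0
    print(round(s["time"],2),round(z,4),np.round(s["tcp_pos"],4),np.round(f,1))
    if np.linalg.norm(f)>12:break
```

```text
9.35 0.099 [0.5196 0.1896 0.0992] [-0.  -0.3  0.2]
9.6 0.096 [0.5194 0.1895 0.0959] [-0.5  0.6  0.3]
9.85 0.093 [0.5194 0.1895 0.0928] [-0.5 -0.6  0.8]
10.1 0.09 [0.5194 0.1895 0.0898] [-0.4  0.6  0.6]
10.35 0.087 [0.5194 0.1895 0.0868] [0.4 1.4 1.4]
10.6 0.084 [0.5194 0.1895 0.0838] [-0.1 -0.1 -0.1]
10.85 0.081 [0.5194 0.1895 0.0808] [ 0.3 -0.8  0.9]
11.1 0.078 [0.5194 0.1895 0.0778] [-0.3  0.5  0.3]
11.35 0.075 [0.5194 0.1895 0.0748] [-0.7  0.1 -0. ]
11.6 0.072 [0.5195 0.1895 0.0719] [0.  0.3 0.6]
```

It went in with no resistance. I'll seat it, release, retreat and look.

Run:
```python
from fit import *
z=.072
while z>.066:
    z-=.001;ctrl.movel([*S,z],max_speed=.04);s=get_state();print(round(z,4),np.round(s["contact_force"],1))
    if s["contact_force"][2]>6:break
ctrl.ungrasp();ctrl.pause(.2)
ctrl.movel([*S,.20],max_speed=.12)
ctrl.movep([.42,-.05,.28],down(-5))
for cam in("top","scene"):
    im,d=vision.grab_frame(cam);W=cloud(cam,d);hsv=cv2.cvtColor(im,cv2.COLOR_BGR2HSV)
    k=(np.hypot(W[...,0]-S[0],W[...,1]-S[1])<.035)&(W[...,2]>.085);
    if k.sum()>20:
        print(cam,k.sum(),np.percentile(W[k],[2,50,98],axis=0).round(4))
        knob(cam,im,d,S,float(np.median(W[k][:,2])))
    for n in("lamp_finial","drawer_pull"):
        for m in models.masks_of(cam,n)[:1]:print(n,np.median(W[m["mask"]&(d>0)],0).round(3))
    a=im[120:240,200:440] if cam=="top" else im[180:300,200:440]
    cv2.imwrite(f"pics/{cam}2.png",cv2.resize(a,(800,400)))
    np.savez(cam+"2.npz",im=im,d=d)
s=get_state();print(s["time"],s["contact_force"])
cv2.imwrite("pics/end.png",np.vstack([cv2.resize(cv2.imread("pics/top2.png"),(600,300)),cv2.resize(cv2.imread("pics/scene2.png"),(600,300))]))
```

```text
0.071 [-4.   0.8  8.2]
top 242 [[0.4963 0.1659 0.089 ]
 [0.5192 0.1878 0.1023]
 [0.5438 0.2113 0.1093]]
top knob top 206 ((0.5205165147781372, 0.1879974901676178), 0.026207750663161278) [0.52024673 0.18793403]
 bar 30 (array([0.5206, 0.1881]), 22.0, array([0.042, 0.007]))
lamp_finial [ 0.473 -0.327  0.042]
scene 404 [[0.4984 0.1633 0.0864]
 [0.5252 0.1865 0.1006]
 [0.5451 0.2105 0.1043]]
scene knob top 350 ((0.5214123725891113, 0.18699102103710175), 0.027527494356036186) [0.52187812 0.1874861 ]
 bar 36 (array([0.5211, 0.1896]), 20.7, array([0.042, 0.006]))
lamp_finial [ 0.484 -0.33   0.02 ]
15.075 [1.42850298 0.0645232  0.40050419]
```

View pics/end.png

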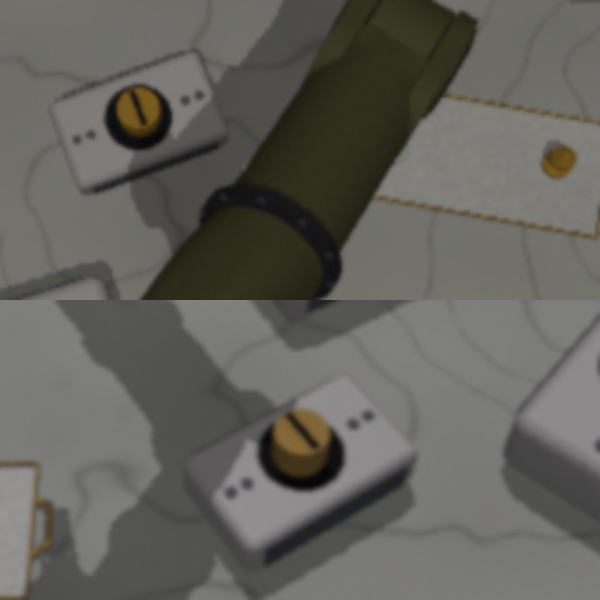

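The knob sits square in the disc (top panel (138,112), bottom panel (302,445)). Its bar lies along the blade at about 21–22°, and its top is at z≈0.102, which means fully home. The finial is unmoved; the arm hides the drawer pull, but nothing came near it.

```bash
python3 -c "
from station import ticket
print(ticket.close_job())"
```

```text
the job is handed in; nothing more can be done
None
```

The volume knob is fully home on the smallest speaker's spindle, with its bar along the blade, and the job was handed in at about 15 s; the final pictures show the finial unmoved, but the arm hid the drawer pull, so I couldn't check that one.

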